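# Hang the cordless driver on its balancer hook

## Robot

A 6-joint arm with a two-finger parallel gripper is mounted at the origin on the work surface. World frame = base frame: x ahead of the robot, y to its left, z up, the work surface at z = 0. Lengths are in mm, angles in rad, forces in N, time in s.
With the tool pointing down it reaches from about 375 to 925 mm from the base axis. Payload 5.7 kg.
Tool frame: the origin (TCP) lies midway between the tips of the shut fingers; the grasp point (between the pads) lies 19 mm behind it; z points along the fingers, y is the line along which they close (so a half turn about z gives the same grasp; the last joint's range is limited). The gripper opens to 88 mm and grips with 3 to 60 N. Pads are 20 mm wide; open, the fingers measure 115 mm over their backs; the gripper's body (75 mm by 178 mm) begins 61 mm behind the grasp point.
Start: joints at [1.224, 0.359, 1.51, -0, 1.272, -0.115], TCP at [137.831, 583.918, 192.023] pointing down, gripper open.
Joint ranges: [-2.97, 2.97], [-1.01, 2.36], [0.21, 2.38], [-0.96, 4.11], [0.2, 2.71], [-2.98, 2.98]. Speed limits (rad/s): [2.39, 2.39, 3.14, 3.14, 3.14, 3.14].

## Interface

Orientations are given as a 3x3 rotation matrix whose columns are the frame's x, y, z axes.
In Python, from workcell import env gives the robot as it stands.
- The arm moves only by the shell command python3 -m creep 'ROWS' [FORCE]. ROWS is JSON, a list of rows, each an object of numbers: "x", "y", "z": the shift along the tool's x, y, z in mm; "rx", "ry", "rz": the turn, a rotation vector about the tool's x, y, z in degrees; "claw": the closure in counts, from 0 (fully open) to 255 (shut). A call has exactly 8 rows; each row shifts and turns the commanded pose from where the row before left it, along the tool's axes as they then stand; what a row does not reach is not made up. A row lasts 1/12 s, in which the tool goes at most 41.7 mm and 7.16 degrees, less where a joint would pass 70% of its speed; a pose out of reach is approached as far as the arm can. A call is refused whole if a number of a shift passes 41.7 or a number of a turn 7.16, either way. A call with a gripper value outside its range is refused whole. The fingers move at their own pace and stop on an object; FORCE is the grip in N (left out, the last holds). Time passes only in rows, so rows that do not move let the fingers close, or fill a call up. It gives the time, the measured TCP pose, the force, the opening and the grip force at its end, in the units of the state.
- env.read_state(): the state, without advancing time (a new reading comes with each control period).
- env.get_image(name): name is "scene" or "side" or "wrist"; returns a dict with "frame" (420x560x3 uint8, red, green, blue), "mtx" (3x3 intrinsics, pixels), "rvec" (rotation vector, rad) and "tvec" (3), from world to camera coordinates, as OpenCV has them. Camera axes: x right, y down, z forward; pixel columns grow to the right and rows downward; lengths in mm; the calibration is good to about 2 mm. A picture is of the moment at which its call begins. There is no depth.
- env.hand_in(): hands the job in; it is judged then, once.
The state is a dict: "time": time; "joint_positions": joint angles; "qvel": joint speeds; "effort": joint torques, N m; "eef_pos": TCP position; "tcp_rot": TCP orientation; "contact_force": force on the tool from outside, world axes, zero at the start; "moment": the same for the moment, N m; "grip_width": opening from 0.0 (shut) to 1.0 (fully open); "gripper_force": force on a finger pad.
Only numpy, scipy, OpenCV 4.12 (cv2) and the standard library are available. Lean on these libraries where they do the work, as an engineer would, in place of code of your own. Each camera call takes 0.05 s, during which the arm holds its last target. There are 200 camera calls.

## Task

On this electronics repair bench, take the black side handle of the sprung overhead balancer hook, pull it down, and run it along its rail so that the hook goes through the wire bail of the cordless driver that has one (the other driver has no bail). Then let the hook rise gently under control, never letting it snap up, until it is back at the top and the driver hangs from it, still and clear of its holder cup. Let go of the handle and leave everything else on the bench as it stands.

Things in the scene. Friction and masses are not known exactly. Their poses are not given: they have to be found in the camera images.
- frame: Fixed aluminium frame. Origin on the bench right below the middle of its overhead rail; +y runs along the rail, +x away from the robot. Rail 640 mm long, underside 520 mm above the bench, carrying a trolley with the balancer. Two posts (40 mm square, 600 mm high) stand 100 mm behind the rail, 300 mm either side of the middle; feet 12 mm high reach 20 mm in front of it.
- trolley (a joint): Balancer trolley, m along the rail (frame's +y) from its middle, -0.19 to 0.19; about 1 N friction, stays where left. It carries a grey drum (90 mm across, 50 mm deep in x, 415 to 505 mm above the bench, 22 mm nozzle down to 405 mm) right above the hook, in the way of a gripper coming straight down on the handle: lean in from the robot's side, about 30 degrees off vertical.
- hook (a joint): How far the hook is pulled down, m: 0 = fully up, 0.115 = lowest. A rigid 10 mm rod slides straight down out of the drum; the spring pulls up with about 7 N at the top, 10 N when low (more than the driver's weight throughout), so a handle let go when low snaps up. The hook does not turn or swing; it moves only down and along the rail.
- hook_grip (a point): Point to grip on the hook's black round side handle: 22 mm diameter, 75 mm long, it leaves the hook's upright 20 mm collar towards the robot (frame's -x), sloping 30 degrees down. The point lies on its axis, 45 mm from the collar's axis (39 mm in x) and 30 mm from the free end; 293 mm above the bench when the hook is up.
- hook_seat (a point): Where the bail's wire centre lies once hung in the steel J-hook: 39 mm to +x of and 76 mm below hook_grip, 217 mm above the bench when up. Bar 8 mm thick, in the plane of the rail. Its back is 16 mm to -y, its tip 18 mm to +y; the mouth faces the frame's +y, so it enters a bail moving along +y. Tip's top 23 mm above the seat, lowest edge 11 mm below; mouth clear up to 45 mm above it.
- driver: Loose grey cordless driver standing in a cup, the one with the bail: 40 mm diameter, body 96 mm tall, 159 mm with the bail, about 0.32 kg. Origin at the centre of its underside, z up along it. Bail: closed loop of 6 mm steel wire in its x-z plane (hooks pass along y); window 50 mm wide, from 96 up to 153 mm above the origin in the middle, its top sloping to 140 mm at the sides.
- bail (a point): Centre of the bail's wire at its highest point, in the middle, 156 mm above the driver's origin.
- plain_driver: Loose driver of the same body without a bail, black domed cap, 113 mm tall, in the other cup about 120 mm away along the rail, on either side. To be left alone.
- holder_a: Fixed dark steel cup for the driver with the bail, under the rail. Origin at the centre of its underside on the bench. Cup 56 mm outside and 46 mm inside diameter, floor 6 mm and rim 46 mm above the bench, round foot 90 mm across, 5 mm thick.
- holder_b: Fixed cup of the same make for the plain driver.
- spool: Loose wire spool standing behind the cups, 64 mm diameter, 50 mm high; origin under its centre.
- spray_can: Loose spray can, 60 mm diameter, 150 mm high, standing behind the rail; origin under its centre.
- pot: Loose round potentiometer lying shaft up, 44 mm diameter, 45 mm high, behind the cups; origin under its centre.
- meter: Loose multimeter lying flat, 140 x 75 x 34 mm, on the robot's side of the rail; origin under its centre.
- screwdriver: Loose hand screwdriver lying on the robot's side of the rail.
Not all that is in view belongs to the job. Leave any blue, pink or purple look-alike of the driver alone.

How it is judged (in metres and radians):
On the way:
1. the hook is pulled down by at least 50 mm (value of joint hook above 0.05 m), for 0.1 s.
At the end, for the whole second after the job is handed in: The hook is back up (within 8 mm) and the driver hangs from it: bail top within 18 mm of the hook's seat, underside over 48 mm above the bench, within 0.25 rad of upright, slower than 0.08 m/s. The plain driver stands in its cup (within 12 mm and 0.25 rad) (distance between bail and hook_seat below 0.018 m and value of joint hook below 0.008 m and height (world z) of driver above 0.048 m and angle between each of driver, plain_driver's own z axis and vertical below 0.25 rad and linear speed of driver below 0.08 m/s and horizontal distance between plain_driver and holder_b below 0.012 m); the robot touches nothing.
It fails at once if the hook snaps up (rises faster than 0.4 m/s) (velocity of joint hook below -0.4 m/s).
It fails at once if a bystander is disturbed (moved over 30 mm) (distance of any of spool, spray_can, pot, meter, screwdriver, plain_driver from where it was at the start of the episode above 0.03 m).
It also fails if it takes over 56 s, if anything falls off the work surface, if the arm or the gripper's body presses on something with over 40 N, if the wrist force passes 120 N, or if a joint passes its speed limit or range.

## Working session

There is one attempt and no reset: what is moved stays moved. The work goes in short steps, Python scripts to look and compute and a shell command to move; the robot and the scene stay as the last step left them, time stands still between calls to the robot, and variables do not carry over. Pictures are saved under pics/ and viewed, at most 10 in all, crops included, and the job is handed in when it is done.

```bash
mkdir -p pics; cat > h.py <<'E'
import numpy as np, cv2
from workcell import env
def snap(n,f):
    d=env.get_image(n); cv2.imwrite(f,cv2.cvtColor(d['frame'],cv2.COLOR_RGB2BGR)); np.savez(f+'.npz',**{k:d[k] for k in('mtx','rvec','tvec')})
def ray(f,u,v):
    d=np.load(f+'.npz'); R=cv2.Rodrigues(d['rvec'])[0]; t=d['tvec'].ravel()
    r=R.T@np.linalg.solve(d['mtx'],[u,v,1.]); return -R.T@t, r/np.linalg.norm(r)
def onz(f,u,v,z):
    c,r=ray(f,u,v); return c+r*(z-c[2])/r[2]
def tri(*L):
    A=0;b=0
    for f,u,v in L:
        c,r=ray(f,u,v); P=np.eye(3)-np.outer(r,r); A=A+P; b=b+P@c
    return np.linalg.solve(A,b)
def proj(f,p):
    d=np.load(f+'.npz'); return cv2.projectPoints(np.array(p,float).reshape(-1,1,3),d['rvec'],d['tvec'],d['mtx'],None)[0].reshape(-1,2)
E
python3 - <<'E'
from h import *
for n in('scene','side'): snap(n,f'pics/{n}0.png'); print(n, ray(f'pics/{n}0.png',280,210))
s=env.read_state(); print(s['tcp_rot'],s['eef_pos'],s['time'])
E
```

```text
scene (array([1301.63044241, -204.59892339,  713.0788212 ]), array([-0.78992433,  0.1670377 , -0.59001522]))
side (array([ 908.89580298, -577.08260286, 1039.60595839]), array([-0.30048229,  0.50322435, -0.81023185]))
[[-9.73247747e-01  2.29757527e-01 -5.50277301e-04]
 [ 2.29758117e-01  9.73246518e-01 -1.55650561e-03]
 [ 1.77936588e-04 -1.64129625e-03 -9.99998637e-01]] [137.6264667  583.31747842 191.27752255] 0.1
```

View pics/scene0.png

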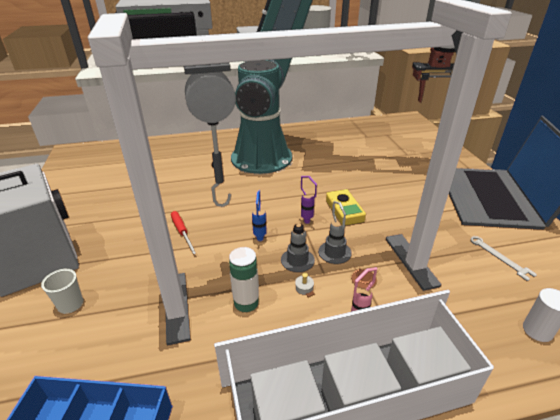

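View pics/side0.png

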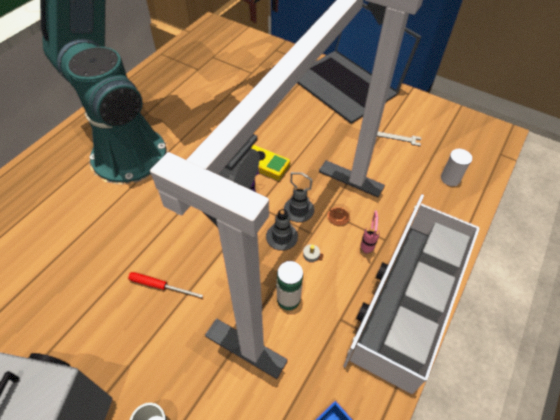

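```bash
python3 - <<'E'
import cv2
a=cv2.imread('pics/scene0.png')[130:340,160:440]; cv2.imwrite('pics/c1.png',cv2.resize(a,(800,600),interpolation=cv2.INTER_CUBIC))
a=cv2.imread('pics/side0.png')[100:385,190:400]; cv2.imwrite('pics/c2.png',cv2.resize(a,None,fx=2.1,fy=2.1,interpolation=cv2.INTER_CUBIC))
E
```

```text
(no output)
```

View pics/c1.png

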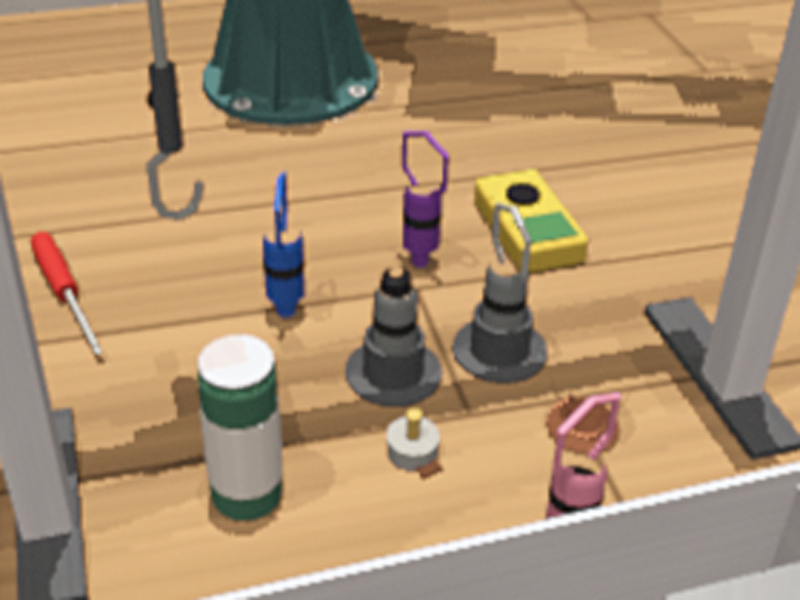

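View pics/c2.png

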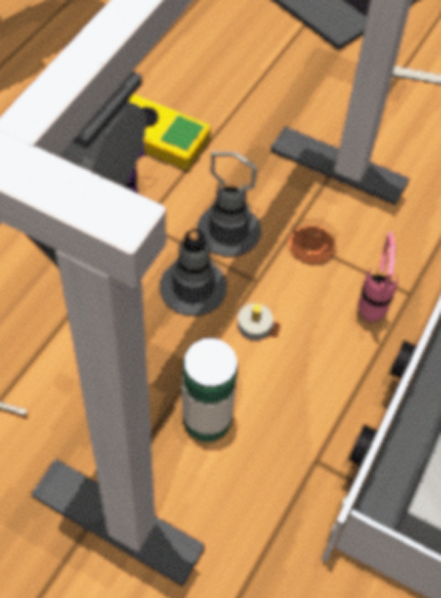

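```bash
python3 - <<'E'
from h import *
np.set_printoptions(precision=1,suppress=True)
S='pics/scene0.png';D='pics/side0.png'
a=lambda u,v:(S,160+u/2.857,130+v/2.857)
b=lambda u,v:(D,190+u/2.1,100+v/2.1)
n=onz(*b(47,477),12);f=onz(*b(279,140),12);print('feet',n,f)
d=(f-n);L=np.linalg.norm(d);d/=L;yaw=np.arctan2(-d[0],d[1]);x=np.array([d[1],-d[0],0])
o=(n+f)/2+20*x;o[2]=0;print('len',L,'yaw deg',np.degrees(yaw),'origin',o)
R=np.c_[x,d,[0,0,1]]
def fr(nm,p):print(nm,p,'frame',R.T@(p-o))
fr('cupA foot scene',onz(*a(500,350),5));fr('cupA side',onz(*b(230,229),5))
fr('cupB foot scene',onz(*a(393,372),5));fr('cupB side',onz(*b(193,286),5))
fr('bailtop',tri(a(510,207),b(233,154)))
fr('bail L',tri(a(497,207),b(214,160)))
fr('bail R',tri(a(527,240),b(254,172)))
# hook low edge on plane frame x=0
def onx(q):
    c,r=ray(*q);c=R.T@(c-o);r=R.T@r;return c-r*c[0]/r[0]
print('hook low',onx(a(176,216)),'back',onx(a(150,185)),'tip',onx(a(199,183)),'collar', onx(a(163,65)),onx(a(170,150)))
for nm,q in(('meter',a(530,220)),('blue',a(285,310)),('purple',a(420,260)),('screw1',a(40,240)),('screw2',a(100,357)),('can',a(245,510))):fr(nm,onz(*q,10))
for nm,q in(('bluetop',a(283,175)),('purptop',a(418,133))):fr(nm,onz(*q,159))
print('drum top c', [proj(S,R@[0,y,460]+o) for y in(-150,0)])
E
```

```text
feet [ 572.8 -320.4   12. ] [553. 272.  12.]
len 592.7465357941763 yaw deg 1.917079120147722 origin [582.9 -23.5   0. ]
cupA foot scene [574.1  98.7   5. ] frame [ -4.7 122.4   5. ]
cupA side [571.2  98.4   5. ] frame [ -7.6 122.3   5. ]
cupB foot scene [581.1  -6.3   5. ] frame [-1.3 17.2  5. ]
cupB side [576.7  -7.7   5. ] frame [-5.7 16.   5. ]
bailtop [568.3  96.3 164.3] frame [-10.6 120.2 164.3]
bail L [545.1  91.8 146.7] frame [-33.9 116.5 146.7]
bail R [597.6 100.8 147.5] frame [ 18.9 123.7 147.5]
hook low [   0.  -161.9  213.4] back [   0.  -178.5  245. ] tip [   0.  -141.8  240.6] collar [   0.  -158.8  343.4] [   0.  -160.7  273.2]
meter [389.3 194.7  10. ] frame [-186.2  224.6   10. ]
blue [479.1 -88.7  10. ] frame [-105.9  -61.7   10. ]
purple [431.3  60.3  10. ] frame [-148.7   88.8   10. ]
screw1 [ 310.2 -321.8   10. ] frame [-282.5 -289.    10. ]
screw2 [ 507.8 -267.    10. ] frame [ -83.2 -240.9   10. ]
can [ 713.7 -161.5   10. ] frame [ 126.2 -142.3   10. ]
bluetop [468.  -83.1 159. ] frame [-116.8  -55.7  159. ]
purptop [424.6  54.8 159. ] frame [-155.6   83.5  159. ]
drum top c [array([[215.4,  95.5]]), array([[294. ,  88.4]])]
```

```bash
cat >> h.py <<'E'
np.set_printoptions(precision=1,suppress=True)
yaw=np.radians(1.9); O=np.array([576,-23.5,0.])
fx=np.array([np.cos(yaw),np.sin(yaw),0]);fy=np.array([-np.sin(yaw),np.cos(yaw),0]);fz=np.array([0,0,1.])
F=np.c_[fx,fy,fz]
tz=.5*fx-.866*fz; RT=np.c_[np.cross(fy,tz),fy,tz]
def W(p): return O+F@np.array(p,float)
def go(p,name=''):   # p = world TCP target
    s=env.read_state(); R=np.array(s['tcp_rot']); e=np.array(s['eef_pos'])
    print(name,'t',round(s['time'],2),'tcp',e,'shift tool',R.T@(p-e),'rot deg',np.degrees(cv2.Rodrigues(R.T@RT)[0].ravel()),'target-axes shift',RT.T@(p-e))
E
python3 - <<'E'
from h import *
G=W([-39,-160.5,293]); print(G, 'pre',G-81*tz)
go(np.array([400,350,330.]),'A')
P=[np.array([400,350,330.]),np.array([430,60,345.]),G-81*tz]
for i in(0,1):print(RT.T@(P[i+1]-P[i]))
E
```

```text
[ 542.3 -185.2  293. ] pre [ 501.9 -186.5  363.1]
A t 0.1 tcp [137.6 583.3 191.3] shift tool [-308.9 -167.  -138.5] rot deg [ -4.1 -29.8 -14.8] target-axes shift [-289.8 -241.9    7.1]
[ -25.1 -290.8   -2.8]
[ -64.2 -248.8   16.1]
```

```bash
python3 -m creep '[{"x":-20,"y":-14,"z":-14,"rx":-0.51,"ry":-3.7,"rz":-1.85,"claw":0},{"x":-20,"y":-14,"z":-14,"rx":-0.51,"ry":-3.7,"rz":-1.85,"claw":0},{"x":-20,"y":-14,"z":-14,"rx":-0.51,"ry":-3.7,"rz":-1.85,"claw":0},{"x":-20,"y":-14,"z":-14,"rx":-0.51,"ry":-3.7,"rz":-1.85,"claw":0},{"x":-20,"y":-14,"z":-14,"rx":-0.51,"ry":-3.7,"rz":-1.85,"claw":0},{"x":-20,"y":-14,"z":-14,"rx":-0.51,"ry":-3.7,"rz":-1.85,"claw":0},{"x":-20,"y":-14,"z":-14,"rx":-0.51,"ry":-3.7,"rz":-1.85,"claw":0},{"x":-20,"y":-14,"z":-14,"rx":-0.51,"ry":-3.7,"rz":-1.85,"claw":0}]'
python3 -c "
from h import *
go(np.array([400,350,330.]));go(np.array([430,60,345.]))"
```

```text
time: 0.77
eef_pos: [253.0, 453.6, 334.8]
tcp_rot: [[-0.866, -0.034, 0.499], [-0.029, 0.999, 0.018], [-0.499, 0.001, -0.866]]
contact_force: [-0.4, 0.3, 0.1]
grip_width: 1.0
gripper_force: 0.0
 t 0.77 tcp [253.  453.6 334.8] shift tool [-121.9 -108.6   75.7] rot deg [ 0.1 -0.1  0. ] target-axes shift [-121.9 -108.4   75.9]
 t 0.77 tcp [253.  453.6 334.8] shift tool [-146.9 -399.5   72.3] rot deg [ 0.1 -0.1  0. ] target-axes shift [-147.  -399.3   73.1]
```

```bash
python3 -m creep '[{"x":-17,"y":-33,"z":9},{"x":-17,"y":-33,"z":9},{"x":-17,"y":-33,"z":9},{"x":-17,"y":-33,"z":9},{"x":-17,"y":-33,"z":9},{"x":-17,"y":-33,"z":9},{"x":-17,"y":-33,"z":9},{"x":-17,"y":-33,"z":9}]'
python3 -m creep '[{"x":-7,"y":-34,"z":2},{"x":-7,"y":-34,"z":2},{"x":-7,"y":-34,"z":2},{"x":-7,"y":-34,"z":2},{"x":-7,"y":-34,"z":2},{"x":-7,"y":-34,"z":2},{"x":-7,"y":-34,"z":2},{"x":-7,"y":-34,"z":2}]'
python3 -c "
from h import *
G=W([-39,-160.5,293]);go(G-81*tz);snap('wrist','pics/w1.png');print(proj('pics/w1.png',G))"
```

```text
t 0.77 tcp [253.  453.6 334.8] shift tool [-210.9 -648.3   88. ] rot deg [ 0.1 -0.1  0. ] target-axes shift [-211.2 -648.1   89.2]
[[-292.4  360.7]]schema error: expected keys x, y, z, rx, ry, rz, claw
schema error: expected keys x, y, z, rx, ry, rz, claw
```

View pics/w1.png

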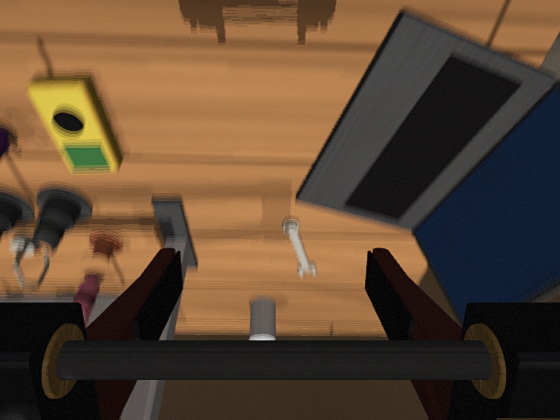

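```bash
python3 -m creep '[{"x":-17,"y":-33,"z":9,"rx":0,"ry":0,"rz":0,"claw":0},{"x":-17,"y":-33,"z":9,"rx":0,"ry":0,"rz":0,"claw":0},{"x":-17,"y":-33,"z":9,"rx":0,"ry":0,"rz":0,"claw":0},{"x":-17,"y":-33,"z":9,"rx":0,"ry":0,"rz":0,"claw":0},{"x":-17,"y":-33,"z":9,"rx":0,"ry":0,"rz":0,"claw":0},{"x":-17,"y":-33,"z":9,"rx":0,"ry":0,"rz":0,"claw":0},{"x":-17,"y":-33,"z":9,"rx":0,"ry":0,"rz":0,"claw":0},{"x":-17,"y":-33,"z":9,"rx":0,"ry":0,"rz":0,"claw":0}]'
python3 -m creep '[{"x":-7,"y":-34,"z":2,"rx":0,"ry":0,"rz":0,"claw":0},{"x":-7,"y":-34,"z":2,"rx":0,"ry":0,"rz":0,"claw":0},{"x":-7,"y":-34,"z":2,"rx":0,"ry":0,"rz":0,"claw":0},{"x":-7,"y":-34,"z":2,"rx":0,"ry":0,"rz":0,"claw":0},{"x":-7,"y":-34,"z":2,"rx":0,"ry":0,"rz":0,"claw":0},{"x":-7,"y":-34,"z":2,"rx":0,"ry":0,"rz":0,"claw":0},{"x":-7,"y":-34,"z":2,"rx":0,"ry":0,"rz":0,"claw":0},{"x":-7,"y":-34,"z":2,"rx":0,"ry":0,"rz":0,"claw":0}]'
python3 -c "
from h import *
G=W([-39,-160.5,293]);go(G-81*tz);snap('wrist','pics/w2.png');print(proj('pics/w2.png',G))"
```

```text
time: 1.48
eef_pos: [415.1, 194.7, 338.6]
tcp_rot: [[-0.867, -0.034, 0.497], [-0.028, 0.999, 0.019], [-0.497, 0.003, -0.868]]
contact_force: [1.0, 1.3, -0.1]
grip_width: 0.998
gripper_force: 0.0
time: 2.15
eef_pos: [480.3, -75.1, 352.1]
tcp_rot: [[-0.867, -0.032, 0.497], [-0.026, 0.999, 0.019], [-0.498, 0.003, -0.867]]
contact_force: [0.7, -0.8, 0.3]
grip_width: 1.002
gripper_force: 0.0
 t 2.15 tcp [480.3 -75.1 352.1] shift tool [ -21.4 -112.    -1. ] rot deg [ 0.1 -0.2 -0.2] target-axes shift [ -21.  -112.1   -0.7]
[[127.5 232.9]]
```

View pics/w2.png

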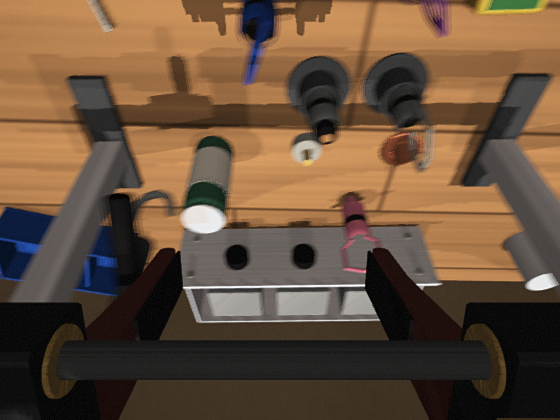

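```bash
python3 - <<'E'
from h import *
f='pics/w2.png'
G=W([-39,-160.5,293]);print('end',proj(f,G+F@[-26,0,-15]),'seat',proj(f,W([0,-160.5,217])),'bail',proj(f,W([-3.5,120.3,162])),'footA',proj(f,W([1,122,5])),'feet front',proj(f,[W([-20,-300,12]),W([-20,300,12])]))
for n,z,u,v in(('bailtop',165,432,126),('bailtop2',165,428,150),('foot-',12,94,77),('foot+',12,530,74),('holder foot',5,397,80)):
    print(n,F.T@(onz(f,u,v,z)-O))
E
python3 -c "
import cv2;a=cv2.imread('pics/w2.png')[40:220,340:560];b=cv2.imread('pics/w2.png')[150:330,60:280]
cv2.imwrite('pics/c3.png',cv2.resize(cv2.hconcat([b,a]),None,fx=1.8,fy=1.8,interpolation=2))"
```

```text
end [[123.  195.4]] seat [[159.  199.1]] bail [[427.2 160.3]] footA [[395.   90.7]] feet front [[ 82.7  79.6]
 [533.4  78.6]]
bailtop [-49.4 110.5 165. ]
bailtop2 [-19.7 115.4 165. ]
foot- [ -23.6 -283.7   12. ]
foot+ [-26.4 292.3  12. ]
holder foot [-14.8 121.    5. ]
```

View pics/c3.png

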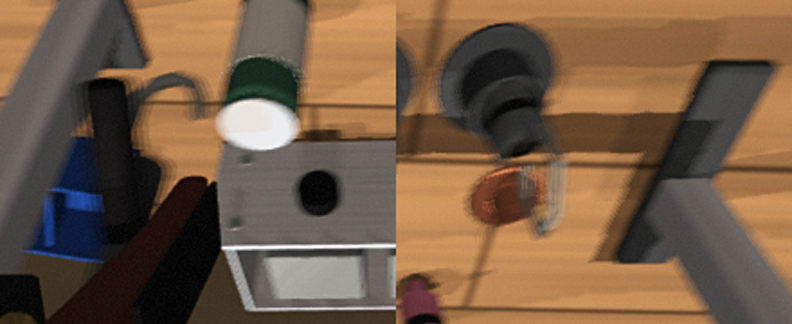

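```bash
python3 -m creep '[{"x":-5,"y":-28,"z":0,"rx":0,"ry":0,"rz":0,"claw":0},{"x":-5,"y":-28,"z":0,"rx":0,"ry":0,"rz":0,"claw":0},{"x":-5,"y":-28,"z":0,"rx":0,"ry":0,"rz":0,"claw":0},{"x":-5,"y":-28,"z":0,"rx":0,"ry":0,"rz":0,"claw":0},{"x":0,"y":0,"z":0,"rx":0,"ry":0,"rz":0,"claw":0},{"x":0,"y":0,"z":0,"rx":0,"ry":0,"rz":0,"claw":0},{"x":0,"y":0,"z":0,"rx":0,"ry":0,"rz":0,"claw":0},{"x":0,"y":0,"z":0,"rx":0,"ry":0,"rz":0,"claw":0}]' 45
python3 -c "
from h import *
G=W([-39,-160.5,293]);go(G+19*tz);snap('wrist','pics/w3.png');print(proj('pics/w3.png',[G,G+F@[-26,0,-15]]))"
```

```text
time: 2.87
eef_pos: [501.0, -183.1, 361.1]
tcp_rot: [[-0.868, -0.034, 0.496], [-0.028, 0.999, 0.02], [-0.496, 0.004, -0.868]]
contact_force: [0.7, 0.3, 0.1]
grip_width: 1.003
gripper_force: 0.0
 t 2.87 tcp [ 501.  -183.1  361.1] shift tool [-2.1 -3.9 98.6] rot deg [ 0.2 -0.3 -0.1] target-axes shift [-1.7 -3.5 98.6]
[[267.1 209.2]
 [266.9 170.1]]
```

View pics/w3.png

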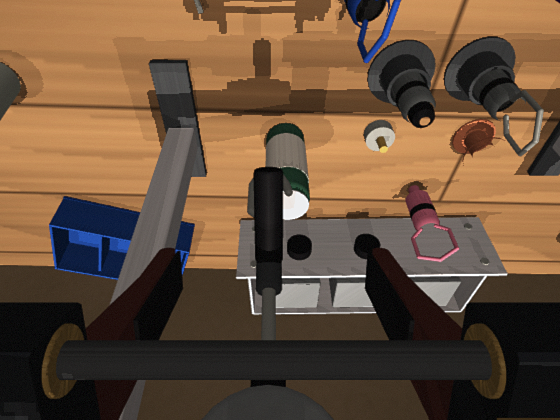

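```bash
python3 -c "
from h import *
f='pics/w3.png'
print(proj(f,[W([x,121,z]) for x,z in((-3,162),(-31,148),(25,148),(-28,102),(22,102))]))"
python3 -m creep '[{"x":-1,"y":-2,"z":25,"rx":0,"ry":0,"rz":0,"claw":0},{"x":-1,"y":-2,"z":25,"rx":0,"ry":0,"rz":0,"claw":0},{"x":0,"y":0,"z":25,"rx":0,"ry":0,"rz":0,"claw":0},{"x":0,"y":0,"z":15,"rx":0,"ry":0,"rz":0,"claw":0},{"x":0,"y":0,"z":8,"rx":0,"ry":0,"rz":0,"claw":0},{"x":0,"y":0,"z":0,"rx":0,"ry":0,"rz":0,"claw":0},{"x":0,"y":0,"z":0,"rx":0,"ry":0,"rz":0,"claw":0},{"x":0,"y":0,"z":0,"rx":0,"ry":0,"rz":0,"claw":150}]' 45
python3 -m creep '[{"x":0,"y":0,"z":0,"rx":0,"ry":0,"rz":0,"claw":255},{"x":0,"y":0,"z":0,"rx":0,"ry":0,"rz":0,"claw":255},{"x":0,"y":0,"z":0,"rx":0,"ry":0,"rz":0,"claw":255},{"x":0,"y":0,"z":0,"rx":0,"ry":0,"rz":0,"claw":255},{"x":0,"y":0,"z":0,"rx":0,"ry":0,"rz":0,"claw":255},{"x":0,"y":0,"z":0,"rx":0,"ry":0,"rz":0,"claw":255},{"x":0,"y":0,"z":0,"rx":0,"ry":0,"rz":0,"claw":255},{"x":0,"y":0,"z":0,"rx":0,"ry":0,"rz":0,"claw":255}]' 45
python3 -c "
from h import *
go(W([-39,-160.5,293])+19*tz)"
```

```text
[[530.5 143.4]
 [537.5 113.5]
 [512.6 155.9]
 [516.3  93.5]
 [497.1 130.5]]
time: 3.58
eef_pos: [552.1, -186.7, 278.8]
tcp_rot: [[-0.867, -0.034, 0.498], [-0.028, 0.999, 0.018], [-0.498, 0.001, -0.867]]
contact_force: [0.2, 0.0, 0.4]
grip_width: 0.96
gripper_force: 0.0
time: 4.25
eef_pos: [551.8, -186.8, 277.5]
tcp_rot: [[-0.868, -0.033, 0.496], [-0.028, 0.999, 0.018], [-0.497, 0.002, -0.868]]
contact_force: [0.4, 0.5, 0.6]
grip_width: 0.358
gripper_force: 0.0
 t 4.25 tcp [ 551.8 -186.8  277.5] shift tool [0.4 1.9 0.9] rot deg [ 0.1 -0.2 -0.1] target-axes shift [0.4 1.9 0.9]
```

```bash
python3 -m creep '[{"x":0,"y":0,"z":0,"rx":0,"ry":0,"rz":0,"claw":255},{"x":0,"y":0,"z":0,"rx":0,"ry":0,"rz":0,"claw":255},{"x":0,"y":0,"z":0,"rx":0,"ry":0,"rz":0,"claw":255},{"x":0,"y":0,"z":0,"rx":0,"ry":0,"rz":0,"claw":255},{"x":0,"y":0,"z":0,"rx":0,"ry":0,"rz":0,"claw":255},{"x":0,"y":0,"z":0,"rx":0,"ry":0,"rz":0,"claw":255},{"x":0,"y":0,"z":0,"rx":0,"ry":0,"rz":0,"claw":255},{"x":0,"y":0,"z":0,"rx":0,"ry":0,"rz":0,"claw":255}]' 45
```

```text
time: 4.92
eef_pos: [551.9, -186.7, 277.5]
tcp_rot: [[-0.867, -0.033, 0.496], [-0.028, 0.999, 0.018], [-0.497, 0.002, -0.868]]
contact_force: [-0.5, -0.7, -0.0]
grip_width: 0.005
gripper_force: 0.0
```

```bash
python3 - <<'E'
from h import *
snap('scene','pics/s4.png');snap('wrist','pics/w4.png');snap('side','pics/d4.png')
print('G',proj('pics/s4.png',W([-39,-160.5,293])),'tcp',proj('pics/s4.png',env.read_state()['eef_pos']),proj('pics/d4.png',env.read_state()['eef_pos']))
a=cv2.imread('pics/s4.png')[60:220,150:310];b=cv2.imread('pics/w4.png')[100:400,140:420];c=cv2.imread('pics/d4.png')[60:300,130:330]
r=lambda i,w,h:cv2.resize(i,(w,h),interpolation=2)
cv2.imwrite('pics/c4.png',cv2.hconcat([r(a,520,520),cv2.vconcat([r(b,280,300),r(c,280,220)])]))
E
```

```text
G [[216.3 163.9]] tcp [[216.6 172.3]] [[228.6 221.9]]
```

View pics/c4.png

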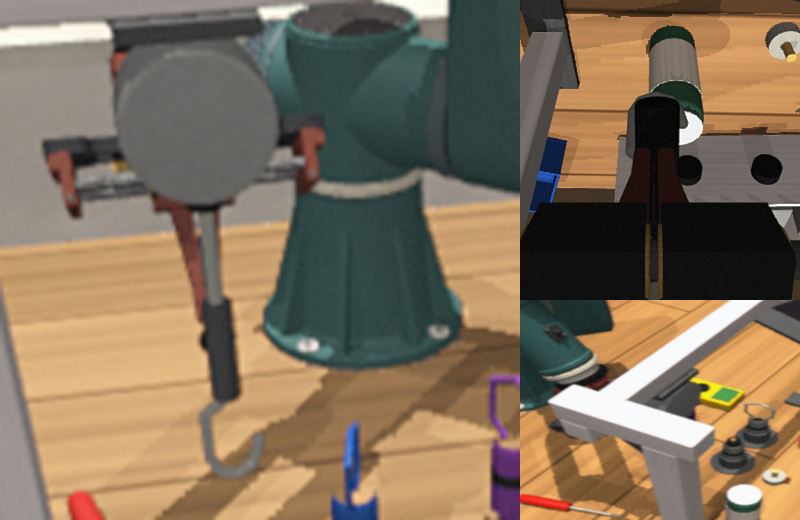

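```bash
python3 - <<'E'
from h import *
E=W([-65,-160.5,278])
for f,w in(('pics/w3.png',29),('pics/w4.png',45)):
    d=np.load(f+'.npz');fl=d['mtx'][0,0];R=cv2.Rodrigues(d['rvec'])[0];t=d['tvec'].ravel()
    print('f',fl,'exp depth',(R@E+t)[2],'obs depth',fl*22/w,'cam axis',R[2],'proj',proj(f,[E,E+F@[0,11,0],E-F@[0,11,0], W([-39,-160.5,293])]),'cam',-R.T@t)
    ci=-R.T@t
    print('TCP proj',proj(f,env.read_state()['eef_pos']))
# blobs: black handle columns in w3,w4
for f in('pics/w3.png','pics/w4.png'):
    g=cv2.imread(f).max(2)
    for v in range(150,260,8):
        x=np.where(g[v,225:325]<60)[0]+225
        print(f[-6:],v,(x.min(),x.max(),len(x)) if len(x) else None)
E
```

```text
f 373.6228541598759 exp depth 275.33366578593007 obs depth 283.43802729369895 cam axis [ 0.7  0.  -0.7] proj [[266.9 170.1]
 [281.8 170.1]
 [251.9 170.1]
 [267.1 209.2]] cam [ 336.5 -188.3  488.4]
TCP proj [[265.1 203.3]]
f 373.6228541598759 exp depth 180.98239032052513 obs depth 182.6600620337171 cam axis [ 0.7  0.  -0.7] proj [[275.2 202.7]
 [298.  202.7]
 [252.5 202.7]
 [275.2 259.7]] cam [ 387.3 -191.6  404.8]
TCP proj [[271.6 247. ]]
w3.png 150 None
w3.png 158 None
w3.png 166 None
w3.png 174 (np.int64(254), np.int64(304), 51)
w3.png 182 (np.int64(253), np.int64(307), 50)
w3.png 190 (np.int64(253), np.int64(308), 39)
w3.png 198 (np.int64(254), np.int64(309), 30)
w3.png 206 (np.int64(248), np.int64(281), 29)
w3.png 214 (np.int64(254), np.int64(305), 29)
w3.png 222 (np.int64(254), np.int64(282), 29)
w3.png 230 (np.int64(254), np.int64(282), 29)
w3.png 238 (np.int64(255), np.int64(308), 48)
w3.png 246 (np.int64(255), np.int64(311), 53)
w3.png 254 (np.int64(255), np.int64(309), 49)
w4.png 150 (np.int64(269), np.int64(270), 2)
w4.png 158 None
w4.png 166 None
w4.png 174 None
w4.png 182 (np.int64(287), np.int64(305), 19)
w4.png 190 (np.int64(274), np.int64(317), 44)
w4.png 198 (np.int64(261), np.int64(320), 59)
w4.png 206 (np.int64(252), np.int64(321), 56)
w4.png 214 (np.int64(249), np.int64(322), 51)
w4.png 222 (np.int64(248), np.int64(299), 47)
w4.png 230 (np.int64(255), np.int64(298), 44)
w4.png 238 (np.int64(255), np.int64(298), 44)
w4.png 246 (np.int64(255), np.int64(298), 44)
w4.png 254 (np.int64(254), np.int64(298), 45)
```

```bash
python3 - <<'E'
from h import *
s=env.read_state();T=np.array(s['eef_pos']);z=np.array(s['tcp_rot'])[:,2];y=np.array(s['tcp_rot'])[:,1]
P=[T,T-10*z,T-19*z,T-40*z,W([-39,-160.5,293]),W([-65,-160.5,278]),W([0,-160.5,315.5])]
q=proj('pics/s4.png',P);print('scene crop',(q-[150,60])*3.25)
q=proj('pics/w4.png',P);print('wrist',q)
# finger red-ish pixels in scene crop & wrist
a=cv2.imread('pics/s4.png').astype(int)
for v in range(140,176,2): print(v,[tuple(a[v,u,::-1]) for u in range(204,218,2)])
E
```

```text
scene crop [[216.5 364.9]
 [214.3 350. ]
 [212.3 336.6]
 [207.6 305.2]
 [215.3 337.6]
 [213.2 338.7]
 [218.8 335.9]]
wrist [[271.6 247. ]
 [271.5 254.2]
 [271.5 261.4]
 [271.2 281.1]
 [275.2 259.7]
 [275.2 202.7]
 [275.1 336.3]]
140 [(np.int64(189), np.int64(150), np.int64(102)), (np.int64(162), np.int64(122), np.int64(84)), (np.int64(121), np.int64(69), np.int64(60)), (np.int64(130), np.int64(74), np.int64(63)), (np.int64(88), np.int64(82), np.int64(77)), (np.int64(117), np.int64(115), np.int64(107)), (np.int64(105), np.int64(102), np.int64(96))]
142 [(np.int64(198), np.int64(157), np.int64(110)), (np.int64(188), np.int64(149), np.int64(103)), (np.int64(139), np.int64(78), np.int64(66)), (np.int64(141), np.int64(81), np.int64(69)), (np.int64(98), np.int64(81), np.int64(76)), (np.int64(116), np.int64(113), np.int64(105)), (np.int64(106), np.int64(105), np.int64(99))]
144 [(np.int64(198), np.int64(157), np.int64(108)), (np.int64(199), np.int64(158), np.int64(109)), (np.int64(117), np.int64(72), np.int64(54)), (np.int64(140), np.int64(79), np.int64(68)), (np.int64(107), np.int64(78), n
[... 4310 characters left out ...]
p.int64(59), np.int64(58), np.int64(58))]
172 [(np.int64(226), np.int64(183), np.int64(131)), (np.int64(227), np.int64(184), np.int64(133)), (np.int64(227), np.int64(184), np.int64(131)), (np.int64(226), np.int64(184), np.int64(132)), (np.int64(231), np.int64(188), np.int64(135)), (np.int64(117), np.int64(91), np.int64(70)), (np.int64(54), np.int64(56), np.int64(55))]
174 [(np.int64(226), np.int64(183), np.int64(130)), (np.int64(227), np.int64(184), np.int64(131)), (np.int64(228), np.int64(184), np.int64(132)), (np.int64(227), np.int64(184), np.int64(131)), (np.int64(231), np.int64(188), np.int64(134)), (np.int64(151), np.int64(117), np.int64(84)), (np.int64(53), np.int64(56), np.int64(57))]
```

```bash
python3 - <<'E'
import cv2
a=cv2.imread('pics/w4.png')
for v in range(190,330,10): print(v,' '.join('%d,%d,%d'%tuple(int(c) for c in a[v,u,::-1]) for u in range(245,310,4)))
E
```

```text
190 202,145,92 200,144,90 199,142,90 201,146,93 201,146,92 200,145,90 97,88,81 58,64,52 22,38,28 26,44,31 24,42,28 25,47,32 25,45,32 29,49,37 25,43,31 28,45,33 25,44,33
200 202,146,92 203,147,95 208,149,92 44,45,42 2,2,6 4,3,4 6,6,7 7,5,4 10,8,8 4,2,4 6,5,8 9,10,9 7,3,5 41,55,45 29,51,36 31,53,39 26,44,33
210 147,101,64 58,57,54 67,66,60 8,10,10 8,5,6 13,15,12 7,7,9 16,16,17 14,13,15 17,16,15 11,10,11 10,8,12 5,6,8 5,6,4 68,67,60 58,64,60 18,34,25
220 195,139,88 63,62,58 66,65,59 10,9,12 11,11,12 12,7,11 12,13,12 10,10,7 7,8,8 9,7,8 8,6,7 11,10,11 8,7,5 7,8,9 75,72,66 66,63,57 244,245,246
230 194,138,87 67,65,60 71,69,63 14,16,14 12,12,11 12,12,11 7,10,9 8,10,5 10,9,10 11,12,9 10,10,7 9,9,9 8,8,9 0,1,0 244,238,234 241,243,244 239,240,241
240 111,103,102 66,64,57 73,69,65 4,1,7 7,3,5 14,9,11 13,12,13 15,15,14 9,9,7 10,8,10 5,7,7 9,6,10 10,9,7 0,0,0 243,243,245 238,239,240 241,242,243
250 78,74,71 78,75,68 77,73,68 34,16,12 35,18,15 34,17,14 32,15,13 8,7,6 19,10,12 34,17,14 33,15,12 35,15,14 23,13,11 10,7,7 108,102,97 105,99,97 105,98,94
260 115,106,103 117,109,105 33,15,13 34,16,13 36
[... 329 characters left out ...]
13,12 7,9,8 13,9,11 31,14,9 36,18,15 34,17,11 34,17,15 35,18,15 22,20,21 26,23,25 25,21,25
290 27,11,6 31,13,7 33,17,12 33,13,13 31,14,9 34,16,13 17,8,8 23,20,21 11,9,9 34,16,13 30,12,7 35,16,14 36,18,16 34,14,13 35,16,13 115,109,104 111,103,100
300 35,18,13 32,13,11 35,19,14 35,17,13 36,19,17 34,18,13 11,8,7 17,16,16 9,7,7 33,14,9 35,15,13 36,17,15 33,14,12 35,18,14 36,20,14 33,17,12 119,113,109
310 10,12,12 13,12,12 10,11,11 11,11,12 10,10,8 14,13,14 10,9,11 20,18,18 13,12,13 16,11,12 13,15,13 15,17,13 11,13,15 15,14,15 10,13,15 14,13,13 9,10,11
320 16,18,16 11,13,10 10,10,11 9,7,7 14,15,13 12,11,14 13,11,12 18,16,16 10,12,11 15,6,9 10,13,13 14,12,13 13,13,12 5,6,9 11,10,11 19,19,16 6,9,11
```

```bash
python3 -m creep '[{"x":0,"y":1,"z":0,"rx":0,"ry":0,"rz":0,"claw":100},{"x":0,"y":1,"z":0,"rx":0,"ry":0,"rz":0,"claw":100},{"x":0,"y":0,"z":0,"rx":0,"ry":0,"rz":0,"claw":100},{"x":0,"y":0,"z":0,"rx":0,"ry":0,"rz":0,"claw":100},{"x":0,"y":0,"z":0,"rx":0,"ry":0,"rz":0,"claw":100},{"x":0,"y":0,"z":0,"rx":0,"ry":0,"rz":0,"claw":100},{"x":0,"y":0,"z":0,"rx":0,"ry":0,"rz":0,"claw":100},{"x":0,"y":0,"z":0,"rx":0,"ry":0,"rz":0,"claw":100}]' 45
python3 -m creep '[{"x":0,"y":0,"z":5,"rx":0,"ry":0,"rz":0,"claw":100},{"x":0,"y":0,"z":5,"rx":0,"ry":0,"rz":0,"claw":100},{"x":0,"y":0,"z":4,"rx":0,"ry":0,"rz":0,"claw":100},{"x":0,"y":0,"z":0,"rx":0,"ry":0,"rz":0,"claw":255},{"x":0,"y":0,"z":0,"rx":0,"ry":0,"rz":0,"claw":255},{"x":0,"y":0,"z":0,"rx":0,"ry":0,"rz":0,"claw":255},{"x":0,"y":0,"z":0,"rx":0,"ry":0,"rz":0,"claw":255},{"x":0,"y":0,"z":0,"rx":0,"ry":0,"rz":0,"claw":255}]' 45
python3 -m creep '[{"x":0,"y":0,"z":0,"rx":0,"ry":0,"rz":0,"claw":255},{"x":0,"y":0,"z":0,"rx":0,"ry":0,"rz":0,"claw":255},{"x":0,"y":0,"z":0,"rx":0,"ry":0,"rz":0,"claw":255},{"x":0,"y":0,"z":0,"rx":0,"ry":0,"rz":0,"claw":255},{"x":0,"y":0,"z":0,"rx":0,"ry":0,"rz":0,"claw":255},{"x":0,"y":0,"z":0,"rx":0,"ry":0,"rz":0,"claw":255},{"x":0,"y":0,"z":0,"rx":0,"ry":0,"rz":0,"claw":255},{"x":0,"y":0,"z":0,"rx":0,"ry":0,"rz":0,"claw":255}]' 45
```

```text
time: 5.73
eef_pos: [551.8, -184.8, 277.5]
tcp_rot: [[-0.867, -0.033, 0.496], [-0.028, 0.999, 0.018], [-0.497, 0.002, -0.868]]
contact_force: [-0.2, -0.1, -0.6]
grip_width: 0.57
gripper_force: 0.0
time: 6.4
eef_pos: [558.8, -184.6, 265.6]
tcp_rot: [[-0.867, -0.033, 0.497], [-0.028, 0.999, 0.018], [-0.497, 0.002, -0.868]]
contact_force: [0.0, -1.2, 0.0]
grip_width: 0.273
gripper_force: 0.0
time: 7.07
eef_pos: [558.8, -184.6, 265.6]
tcp_rot: [[-0.867, -0.033, 0.497], [-0.028, 0.999, 0.018], [-0.497, 0.002, -0.868]]
contact_force: [-1.2, -0.4, 2.0]
grip_width: 0.245
gripper_force: 45.0
```

```bash
python3 -m creep '[{"x":0,"y":0,"z":0,"rx":0,"ry":0,"rz":0,"claw":130},{"x":0,"y":0,"z":0,"rx":0,"ry":0,"rz":0,"claw":130},{"x":0,"y":0,"z":0,"rx":0,"ry":0,"rz":0,"claw":130},{"x":0,"y":0,"z":4,"rx":0,"ry":0,"rz":0,"claw":130},{"x":0,"y":0,"z":4,"rx":0,"ry":0,"rz":0,"claw":130},{"x":0,"y":0,"z":3,"rx":0,"ry":0,"rz":0,"claw":130},{"x":0,"y":0,"z":0,"rx":0,"ry":0,"rz":0,"claw":130},{"x":0,"y":0,"z":0,"rx":0,"ry":0,"rz":0,"claw":255}]' 45
python3 -m creep '[{"x":0,"y":0,"z":0,"rx":0,"ry":0,"rz":0,"claw":255},{"x":0,"y":0,"z":0,"rx":0,"ry":0,"rz":0,"claw":255},{"x":0,"y":0,"z":0,"rx":0,"ry":0,"rz":0,"claw":255},{"x":0,"y":0,"z":0,"rx":0,"ry":0,"rz":0,"claw":255},{"x":0,"y":0,"z":0,"rx":0,"ry":0,"rz":0,"claw":255},{"x":0,"y":0,"z":0,"rx":0,"ry":0,"rz":0,"claw":255},{"x":0,"y":0,"z":0,"rx":0,"ry":0,"rz":0,"claw":255},{"x":0,"y":0,"z":0,"rx":0,"ry":0,"rz":0,"claw":255}]' 45
python3 -c "
from h import *
for n in('scene','side','wrist'):snap(n,f'pics/{n}5.png')
print(proj('pics/wrist5.png',env.read_state()['eef_pos']))
a=cv2.imread('pics/wrist5.png')
for v in range(150,300,8): print(v,' '.join('%d,%d,%d'%tuple(int(c) for c in a[v,u,::-1]) for u in range(235,325,6)))"
```

```text
time: 7.73
eef_pos: [564.1, -184.0, 255.3]
tcp_rot: [[-0.868, -0.033, 0.496], [-0.028, 0.999, 0.019], [-0.496, 0.003, -0.868]]
contact_force: [0.2, 0.6, -0.1]
grip_width: 0.446
gripper_force: 0.0
time: 8.4
eef_pos: [564.3, -184.3, 256.0]
tcp_rot: [[-0.867, -0.033, 0.497], [-0.028, 0.999, 0.018], [-0.497, 0.002, -0.868]]
contact_force: [0.2, -0.9, 0.7]
grip_width: 0.242
gripper_force: 45.0
[[271.7 246.9]]
150 218,159,100 218,158,102 218,159,102 216,159,100 218,160,101 112,77,48 110,102,92 128,117,106 131,120,108 134,123,110 136,125,114 137,125,113 127,117,106 119,109,100 189,135,84
158 213,155,99 212,155,97 211,155,97 211,152,97 208,150,94 231,169,107 110,100,90 127,116,106 130,119,106 132,122,111 137,128,114 135,123,111 134,123,110 127,116,104 204,146,91
166 219,158,101 221,162,103 222,163,104 221,161,102 221,160,102 226,165,105 110,102,92 125,117,103 131,121,108 133,122,110 137,125,112 132,123,112 135,124,112 130,118,106 228,165,105
174 221,164,104 219,160,100 220,163,103 217,159,99 220,160,101 224,161,102 109,102,92 129,118,106 132,122,111 132,122,110 139,127,116 132,120,110 134,12
[... 1433 characters left out ...]
6 11,8,9 35,16,12 37,18,15 36,16,13 121,115,110
262 36,18,13 37,18,14 13,12,12 6,7,5 23,19,21 24,24,22 35,32,32 26,25,26 29,25,25 8,8,10 12,11,9 25,12,12 38,18,15 34,15,10 79,67,64
270 37,17,15 37,17,13 14,14,14 13,13,12 11,10,7 15,13,14 12,12,13 11,11,11 13,12,13 9,7,7 7,4,9 6,9,9 35,15,12 39,17,15 39,17,17
278 37,16,13 39,21,18 10,6,8 11,7,9 8,8,7 7,6,6 14,11,13 16,16,17 14,13,13 12,12,13 5,4,5 11,10,9 38,19,17 39,17,16 36,17,14
286 38,21,19 35,18,18 8,8,9 14,14,13 20,20,21 9,10,9 10,9,11 15,13,15 26,24,23 19,17,17 13,14,12 12,12,13 37,16,13 37,17,15 35,17,13
294 35,16,11 13,6,8 7,8,7 16,16,16 18,15,19 30,30,30 37,38,35 36,35,35 28,24,25 20,18,19 13,11,12 10,10,9 31,14,12 36,19,16 36,15,13
```

```bash
python3 -m creep '[{"x":3,"y":0,"z":5.2,"rx":0,"ry":0,"rz":0,"claw":255},{"x":4,"y":0,"z":7,"rx":0,"ry":0,"rz":0,"claw":255},{"x":4,"y":0,"z":7,"rx":0,"ry":0,"rz":0,"claw":255},{"x":4,"y":0,"z":7,"rx":0,"ry":0,"rz":0,"claw":255},{"x":4,"y":0,"z":7,"rx":0,"ry":0,"rz":0,"claw":255},{"x":4,"y":0,"z":7,"rx":0,"ry":0,"rz":0,"claw":255},{"x":4,"y":0,"z":7,"rx":0,"ry":0,"rz":0,"claw":255},{"x":3,"y":0,"z":5.2,"rx":0,"ry":0,"rz":0,"claw":255}]' 50
python3 - <<'E'
from h import *
snap('scene','pics/scene6.png')
a=cv2.imread('pics/scene5.png');b=cv2.imread('pics/scene6.png')
t=a[178:212,205:235]  # hook J
m=cv2.matchTemplate(b[160:290,180:260],t,cv2.TM_CCOEFF_NORMED);print(cv2.minMaxLoc(m)[1:4:2],'expect same at',(25,18))
for d in(40,50,60):print(d,proj('pics/scene6.png',W([0,-160.5,217-d]))-proj('pics/scene6.png',W([0,-160.5,217])))
s=env.read_state();print(s['eef_pos'],s['contact_force'],s['gripper_force'])
E
```

```text
time: 9.22
eef_pos: [564.4, -184.6, 195.9]
tcp_rot: [[-0.867, -0.033, 0.497], [-0.028, 0.999, 0.017], [-0.498, 0.001, -0.867]]
contact_force: [-6.2, -0.6, 9.1]
grip_width: 0.239
gripper_force: 50.0
(0.48979735374450684, (28, 41)) expect same at (25, 18)
40 [[ 1.7 14.4]]
50 [[ 2.1 17.9]]
60 [[ 2.4 21.3]]
[ 564.3 -184.5  195.1] [-4.   0.6  8.8] 50.0026398897171
```

```bash
python3 -m creep '[{"x":0,"y":6,"z":0,"rx":0,"ry":0,"rz":0,"claw":255},{"x":0,"y":12,"z":0,"rx":0,"ry":0,"rz":0,"claw":255},{"x":0,"y":16,"z":0,"rx":0,"ry":0,"rz":0,"claw":255},{"x":0,"y":16,"z":0,"rx":0,"ry":0,"rz":0,"claw":255},{"x":0,"y":16,"z":0,"rx":0,"ry":0,"rz":0,"claw":255},{"x":0,"y":16,"z":0,"rx":0,"ry":0,"rz":0,"claw":255},{"x":0,"y":16,"z":0,"rx":0,"ry":0,"rz":0,"claw":255},{"x":0,"y":16,"z":0,"rx":0,"ry":0,"rz":0,"claw":255}]' 50
python3 -m creep '[{"x":0,"y":16,"z":0,"rx":0,"ry":0,"rz":0,"claw":255},{"x":0,"y":16,"z":0,"rx":0,"ry":0,"rz":0,"claw":255},{"x":0,"y":16,"z":0,"rx":0,"ry":0,"rz":0,"claw":255},{"x":0,"y":16,"z":0,"rx":0,"ry":0,"rz":0,"claw":255},{"x":0,"y":16,"z":0,"rx":0,"ry":0,"rz":0,"claw":255},{"x":0,"y":16,"z":0,"rx":0,"ry":0,"rz":0,"claw":255},{"x":0,"y":14,"z":0,"rx":0,"ry":0,"rz":0,"claw":255},{"x":0,"y":8,"z":0,"rx":0,"ry":0,"rz":0,"claw":255}]' 50
python3 - <<'E'
from h import *
S='pics/scene0.png'
l=onz(S,221.6,205.6,206);print('hook low world',l,'frame',F.T@(l-O))
go(W([0,0,0]));s=env.read_state();print(s['contact_force'],s['grip_width'])
snap('scene','pics/scene7.png');snap('side','pics/side7.png')
e=F.T@(np.array(s['eef_pos'])-O);print('eef frame',e)
E
```

```text
time: 9.93
eef_pos: [560.3, -70.2, 196.4]
tcp_rot: [[-0.867, -0.033, 0.497], [-0.028, 0.999, 0.017], [-0.498, 0.001, -0.867]]
contact_force: [-8.0, -2.9, 7.4]
grip_width: 0.237
gripper_force: 50.0
time: 10.6
eef_pos: [556.0, 48.9, 196.4]
tcp_rot: [[-0.867, -0.034, 0.497], [-0.029, 0.999, 0.019], [-0.497, 0.002, -0.868]]
contact_force: [-6.4, -2.4, 7.5]
grip_width: 0.237
gripper_force: 50.0
hook low world [ 577.8 -185.1  206. ] frame [  -3.6 -161.5  206. ]
 t 10.6 tcp [556.   48.9 196.4] shift tool [ 82.3 -73.5 179. ] rot deg [ 0.1 -0.2 -0. ] target-axes shift [ 83.  -73.  178.9]
[-6.4 -2.4  7.5] 0.2369404279224232
eef frame [-17.6  73.  196.4]
```

```bash
python3 -m creep '[{"x":2.2,"y":0,"z":3.8,"rx":0,"ry":0,"rz":0,"claw":255},{"x":2.2,"y":0,"z":3.8,"rx":0,"ry":0,"rz":0,"claw":255},{"x":2.2,"y":0,"z":3.8,"rx":0,"ry":0,"rz":0,"claw":255},{"x":2.2,"y":0,"z":3.8,"rx":0,"ry":0,"rz":0,"claw":255},{"x":2.2,"y":0,"z":3.8,"rx":0,"ry":0,"rz":0,"claw":255},{"x":2.2,"y":0,"z":3.8,"rx":0,"ry":0,"rz":0,"claw":255},{"x":2.2,"y":0,"z":3.8,"rx":0,"ry":0,"rz":0,"claw":255},{"x":2.2,"y":0,"z":3.8,"rx":0,"ry":0,"rz":0,"claw":255}]' 50
python3 - <<'E'
from h import *
s=env.read_state();e=F.T@(np.array(s['eef_pos'])-O);print('eef frame',e)
snap('scene','pics/scene8.png');snap('side','pics/side8.png')
y=e[1];z=217-(256.0-e[2])
pts=[W([-3.6,y,z]),W([-3.6,y+18,z+23]),W([-3.6,y-16,z]),W([-3.6,120.3,162])]
for f,(u,v,w,h) in(('pics/scene8.png',(240,140,160,120)),('pics/side8.png',(240,130,110,110))):print(f,(proj(f,pts)-[u,v])*[400/w,400*1.0/h if 0 else 400/w])
a=cv2.resize(cv2.imread('pics/scene8.png')[140:260,260:420],(480,360),interpolation=2)
b=cv2.resize(cv2.imread('pics/side8.png')[140:260,260:360],(300,360),interpolation=2)
cv2.imwrite('pics/c8.png',cv2.hconcat([a,b]))
print((proj('pics/scene8.png',pts)-[260,140])*3,(proj('pics/side8.png',pts)-[260,140])*3+[480,0])
E
```

```text
time: 11.37
eef_pos: [556.0, 48.1, 161.2]
tcp_rot: [[-0.867, -0.033, 0.497], [-0.028, 0.999, 0.019], [-0.497, 0.002, -0.868]]
contact_force: [-7.5, 0.5, 10.1]
grip_width: 0.241
gripper_force: 50.0
eef frame [-17.6  72.2 161.2]
pics/scene8.png [[197.1 198.3]
 [215.8 176.9]
 [181.8 200.8]
 [246.  158.5]]
pics/side8.png [[187.8 238.6]
 [201.  201.7]
 [177.  253.9]
 [222.1 158.6]]
[[176.6 238. ]
 [198.9 212.3]
 [158.1 240.9]
 [235.2 190.2]] [[574.9 166.8]
 [585.8 136.4]
 [566.  179.4]
 [603.2 100.8]]
```

View pics/c8.png

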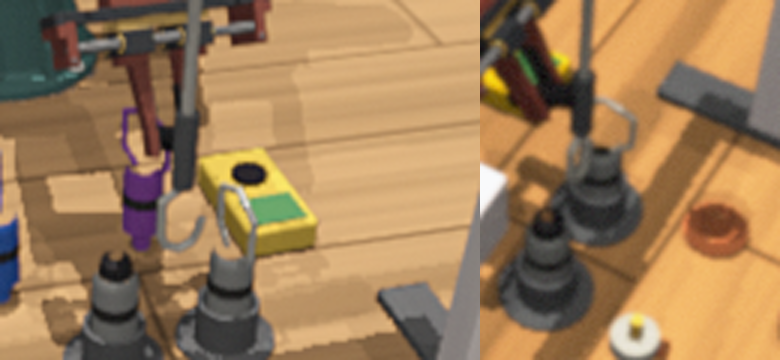

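```bash
python3 - <<'E'
from h import *
a=lambda u,v:('pics/scene8.png',260+u/3,140+v/3)
b=lambda u,v:('pics/side8.png',260+(u-480)/3,140+v/3)
for n,p,q in(('mid',(237,192),(617,108)),('L',(222,190),(600,100)),('R',(253,208),(633,122)),('tip',(203,210),(585,140)),('low',(180,250),(575,172))):
    x=tri(a(*p),b(*q));print(n,x,F.T@(x-O))
E
```

```text
mid [585.6  90.2 171.8] [ 13.4 113.4 171.8]
L [569.3  87.2 167.5] [ -3.  110.9 167.5]
R [599.8  96.6 161.6] [ 27.7 119.2 161.6]
tip [568.9  67.7 144. ] [ -4.   91.4 144. ]
low [567.7  53.3 107.3] [ -5.7  77.  107.3]
```

```bash
python3 -m creep '[{"x":-1,"y":6,"z":-1.7,"rx":0,"ry":0,"rz":0,"claw":255},{"x":0,"y":7,"z":0,"rx":0,"ry":0,"rz":0,"claw":255},{"x":0,"y":7,"z":0,"rx":0,"ry":0,"rz":0,"claw":255},{"x":0,"y":7,"z":0,"rx":0,"ry":0,"rz":0,"claw":255},{"x":0,"y":7,"z":0,"rx":0,"ry":0,"rz":0,"claw":255},{"x":0,"y":7,"z":0,"rx":0,"ry":0,"rz":0,"claw":255},{"x":0,"y":6,"z":0,"rx":0,"ry":0,"rz":0,"claw":255},{"x":0,"y":0,"z":0,"rx":0,"ry":0,"rz":0,"claw":255}]' 50
python3 - <<'E'
from h import *
s=env.read_state();e=F.T@(np.array(s['eef_pos'])-O);print('eef frame',e,s['contact_force'],s['moment'])
snap('scene','pics/scene9.png');snap('side','pics/side9.png')
# did bail/driver move? compare driver-body patch before/after
for n,(u0,u1,v0,v1) in(('scene',(326,348,220,250)),('side',(288,312,190,210))):
    a=cv2.imread(f'pics/{n}8.png');b=cv2.imread(f'pics/{n}9.png')
    m=cv2.matchTemplate(b[v0-10:v1+10,u0-10:u1+10],a[v0:v1,u0:u1],cv2.TM_CCOEFF_NORMED);print(n,cv2.minMaxLoc(m)[1::2])
E
```

```text
time: 12.13
eef_pos: [554.3, 95.7, 163.3]
tcp_rot: [[-0.867, -0.034, 0.497], [-0.028, 0.999, 0.019], [-0.497, 0.003, -0.868]]
contact_force: [-7.7, 0.6, 8.6]
grip_width: 0.24
gripper_force: 50.0
eef frame [-17.7 119.8 163.3] [-7.7  0.6  8.6] [0.2 0.5 0.1]
scene (0.8530078530311584, (10, 10))
side (0.8943927884101868, (10, 10))
```

```bash
python3 -m creep '[{"x":-2.5,"y":0,"z":-4.4,"rx":0,"ry":0,"rz":0,"claw":255},{"x":-2.5,"y":0,"z":-4.4,"rx":0,"ry":0,"rz":0,"claw":255},{"x":-2.5,"y":0,"z":-4.4,"rx":0,"ry":0,"rz":0,"claw":255},{"x":-2.5,"y":0,"z":-4.4,"rx":0,"ry":0,"rz":0,"claw":255},{"x":-2.5,"y":0,"z":-4.4,"rx":0,"ry":0,"rz":0,"claw":255},{"x":-2.5,"y":0,"z":-4.4,"rx":0,"ry":0,"rz":0,"claw":255},{"x":-2.5,"y":0,"z":-4.4,"rx":0,"ry":0,"rz":0,"claw":255},{"x":-2.5,"y":0,"z":-4.4,"rx":0,"ry":0,"rz":0,"claw":255}]' 50
python3 -m creep '[{"x":-1,"y":0,"z":-1.74,"rx":0,"ry":0,"rz":0,"claw":255},{"x":-1,"y":0,"z":-1.74,"rx":0,"ry":0,"rz":0,"claw":255},{"x":-1,"y":0,"z":-1.74,"rx":0,"ry":0,"rz":0,"claw":255},{"x":-1,"y":0,"z":-1.74,"rx":0,"ry":0,"rz":0,"claw":255},{"x":-1,"y":0,"z":-1.74,"rx":0,"ry":0,"rz":0,"claw":255},{"x":0,"y":0,"z":0,"rx":0,"ry":0,"rz":0,"claw":255},{"x":0,"y":0,"z":0,"rx":0,"ry":0,"rz":0,"claw":255},{"x":0,"y":0,"z":0,"rx":0,"ry":0,"rz":0,"claw":255}]' 50
cat > chk.py <<'E'
from h import *
import sys
k=sys.argv[1]
s=env.read_state();e=F.T@(np.array(s['eef_pos'])-O);print('t',s['time'],'eef frame',e,s['contact_force'],'pull',256-e[2])
for n,(u0,u1,v0,v1) in(('scene',(326,348,220,250)),('side',(288,312,190,210))):
    snap(n,f'pics/{n}{k}.png')
    a=cv2.imread(f'pics/{n}8.png');b=cv2.imread(f'pics/{n}{k}.png')
    m=cv2.matchTemplate(b[v0-60:v1+10,u0-15:u1+15],a[v0:v1,u0:u1],cv2.TM_CCOEFF_NORMED);_,q,_,l=cv2.minMaxLoc(m);print(n,q,'moved px',np.array(l)-[15,60])
B=W([0,122,60])
print('px per 10mm up',[proj(f'pics/{n}8.png',B+[0,0,10])-proj(f'pics/{n}8.png',B) for n in('scene','side')])
E
python3 chk.py 10
```

```text
time: 12.9
eef_pos: [554.3, 94.9, 203.9]
tcp_rot: [[-0.867, -0.033, 0.496], [-0.028, 0.999, 0.019], [-0.497, 0.003, -0.868]]
contact_force: [-4.3, 0.2, 5.1]
grip_width: 0.24
gripper_force: 50.0
time: 13.57
eef_pos: [554.3, 94.8, 213.4]
tcp_rot: [[-0.868, -0.033, 0.496], [-0.028, 0.999, 0.019], [-0.496, 0.002, -0.868]]
contact_force: [-4.8, 0.8, 5.3]
grip_width: 0.236
gripper_force: 50.0
t 13.5667 eef frame [-17.8 118.9 213.4] [-4.8  0.8  5.3] pull 42.55812520174345
scene 0.7779565453529358 moved px [ 0 -3]
side 0.8637810945510864 moved px [ 0 -1]
px per 10mm up [array([[ 0.3, -3. ]]), array([[ 0.2, -2.2]])]
```

```bash
python3 -m creep '[{"x":-1.5,"y":0,"z":-2.6,"rx":0,"ry":0,"rz":0,"claw":255},{"x":-1.5,"y":0,"z":-2.6,"rx":0,"ry":0,"rz":0,"claw":255},{"x":-1.5,"y":0,"z":-2.6,"rx":0,"ry":0,"rz":0,"claw":255},{"x":-1.5,"y":0,"z":-2.6,"rx":0,"ry":0,"rz":0,"claw":255},{"x":-1.5,"y":0,"z":-2.6,"rx":0,"ry":0,"rz":0,"claw":255},{"x":-1.5,"y":0,"z":-2.6,"rx":0,"ry":0,"rz":0,"claw":255},{"x":-1.5,"y":0,"z":-2.6,"rx":0,"ry":0,"rz":0,"claw":255},{"x":-1.5,"y":0,"z":-2.6,"rx":0,"ry":0,"rz":0,"claw":255}]' 50
python3 -m creep '[{"x":-1,"y":0,"z":-1.74,"rx":0,"ry":0,"rz":0,"claw":255},{"x":-1,"y":0,"z":-1.74,"rx":0,"ry":0,"rz":0,"claw":255},{"x":-1,"y":0,"z":-1.74,"rx":0,"ry":0,"rz":0,"claw":255},{"x":-1,"y":0,"z":-1.74,"rx":0,"ry":0,"rz":0,"claw":255},{"x":-1,"y":0,"z":-1.74,"rx":0,"ry":0,"rz":0,"claw":255},{"x":-0.75,"y":0,"z":-1.3,"rx":0,"ry":0,"rz":0,"claw":255},{"x":-0.75,"y":0,"z":-1.3,"rx":0,"ry":0,"rz":0,"claw":255},{"x":0,"y":0,"z":0,"rx":0,"ry":0,"rz":0,"claw":255}]' 50
python3 chk.py 11
```

```text
time: 14.33
eef_pos: [554.3, 94.6, 237.6]
tcp_rot: [[-0.868, -0.033, 0.496], [-0.028, 0.999, 0.018], [-0.496, 0.002, -0.868]]
contact_force: [-4.7, 1.1, 3.5]
grip_width: 0.238
gripper_force: 50.0
time: 15.0
eef_pos: [554.3, 94.6, 250.7]
tcp_rot: [[-0.868, -0.033, 0.496], [-0.028, 0.999, 0.019], [-0.496, 0.002, -0.868]]
contact_force: [-5.4, 1.3, 4.0]
grip_width: 0.24
gripper_force: 50.0
t 15.0 eef frame [-17.8 118.8 250.7] [-5.4  1.3  4. ] pull 5.271895915347926
scene 0.6141502857208252 moved px [  1 -15]
side 0.8395316004753113 moved px [1 1]
px per 10mm up [array([[ 0.3, -3. ]]), array([[ 0.2, -2.2]])]
```

```bash
python3 -m creep '[{"x":-0.5,"y":0,"z":-0.87,"rx":0,"ry":0,"rz":0,"claw":255},{"x":-0.5,"y":0,"z":-0.87,"rx":0,"ry":0,"rz":0,"claw":255},{"x":-0.5,"y":0,"z":-0.87,"rx":0,"ry":0,"rz":0,"claw":255},{"x":-0.5,"y":0,"z":-0.87,"rx":0,"ry":0,"rz":0,"claw":255},{"x":-0.5,"y":0,"z":-0.87,"rx":0,"ry":0,"rz":0,"claw":255},{"x":-0.5,"y":0,"z":-0.87,"rx":0,"ry":0,"rz":0,"claw":255},{"x":0,"y":0,"z":0,"rx":0,"ry":0,"rz":0,"claw":255},{"x":0,"y":0,"z":0,"rx":0,"ry":0,"rz":0,"claw":255}]' 50
```

```text
time: 15.77
eef_pos: [554.2, 94.5, 255.9]
tcp_rot: [[-0.868, -0.033, 0.495], [-0.028, 0.999, 0.018], [-0.495, 0.002, -0.869]]
contact_force: [-3.6, 0.5, -0.9]
grip_width: 0.239
gripper_force: 50.0
```

```bash
python3 -m creep '[{"x":0,"y":0,"z":0,"rx":0,"ry":0,"rz":0,"claw":180},{"x":0,"y":0,"z":0,"rx":0,"ry":0,"rz":0,"claw":160},{"x":0,"y":0,"z":0,"rx":0,"ry":0,"rz":0,"claw":120},{"x":0,"y":0,"z":0,"rx":0,"ry":0,"rz":0,"claw":60},{"x":0,"y":0,"z":0,"rx":0,"ry":0,"rz":0,"claw":60},{"x":0,"y":0,"z":0,"rx":0,"ry":0,"rz":0,"claw":60},{"x":0,"y":0,"z":0,"rx":0,"ry":0,"rz":0,"claw":60},{"x":0,"y":0,"z":0,"rx":0,"ry":0,"rz":0,"claw":60}]' 10
python3 -m creep '[{"x":0,"y":0,"z":-4,"rx":0,"ry":0,"rz":0,"claw":60},{"x":0,"y":0,"z":-10,"rx":0,"ry":0,"rz":0,"claw":60},{"x":0,"y":0,"z":-15,"rx":0,"ry":0,"rz":0,"claw":60},{"x":0,"y":0,"z":-15,"rx":0,"ry":0,"rz":0,"claw":60},{"x":0,"y":0,"z":-15,"rx":0,"ry":0,"rz":0,"claw":60},{"x":0,"y":0,"z":-15,"rx":0,"ry":0,"rz":0,"claw":60},{"x":0,"y":0,"z":-15,"rx":0,"ry":0,"rz":0,"claw":60},{"x":0,"y":0,"z":-10,"rx":0,"ry":0,"rz":0,"claw":60}]' 10
python3 chk.py 12
python3 -m creep '[{"x":0,"y":0,"z":0,"rx":0,"ry":0,"rz":0,"claw":60},{"x":0,"y":0,"z":0,"rx":0,"ry":0,"rz":0,"claw":60},{"x":0,"y":0,"z":0,"rx":0,"ry":0,"rz":0,"claw":60},{"x":0,"y":0,"z":0,"rx":0,"ry":0,"rz":0,"claw":60},{"x":0,"y":0,"z":0,"rx":0,"ry":0,"rz":0,"claw":60},{"x":0,"y":0,"z":0,"rx":0,"ry":0,"rz":0,"claw":60},{"x":0,"y":0,"z":0,"rx":0,"ry":0,"rz":0,"claw":60},{"x":0,"y":0,"z":0,"rx":0,"ry":0,"rz":0,"claw":60}]' 10
python3 - <<'E'
from h import *
snap('scene','pics/scene13.png')
a=cv2.imread('pics/scene0.png').astype(int);b=cv2.imread('pics/scene13.png').astype(int);c=cv2.imread('pics/scene12.png').astype(int)
d=lambda p,q:(abs(p-q).max(2)>40).astype('uint8')
for n,m in(('vs start',d(a,b)),('last 0.7s',d(c,b))):
    st=cv2.connectedComponentsWithStats(m)[2];print(n,[list(map(int,r)) for r in st[1:] if r[4]>12])
print('seat',proj('pics/scene13.png',[W([-3.6,119,217]),W([-3.6,119,61])]))
E
```

```text
time: 16.43
eef_pos: [554.9, 94.6, 256.6]
tcp_rot: [[-0.867, -0.033, 0.496], [-0.028, 0.999, 0.018], [-0.497, 0.002, -0.868]]
contact_force: [0.2, -0.5, 0.4]
grip_width: 0.753
gripper_force: 0.0
time: 17.1
eef_pos: [505.2, 92.8, 344.8]
tcp_rot: [[-0.866, -0.033, 0.498], [-0.028, 0.999, 0.019], [-0.499, 0.002, -0.867]]
contact_force: [-0.5, 0.2, -0.0]
grip_width: 0.761
gripper_force: 0.0
t 17.1 eef frame [-66.9 118.6 344.8] [-0.5  0.2 -0. ] pull -88.78086236039974
scene 0.612575888633728 moved px [0 4]
side 0.8608729839324951 moved px [1 0]
px per 10mm up [array([[ 0.3, -3. ]]), array([[ 0.2, -2.2]])]
time: 17.87
eef_pos: [505.7, 92.7, 342.3]
tcp_rot: [[-0.868, -0.033, 0.496], [-0.028, 0.999, 0.018], [-0.496, 0.002, -0.868]]
contact_force: [-0.1, 0.1, 0.2]
grip_width: 0.766
gripper_force: 0.0
vs start [[256, 0, 36, 32, 892], [304, 0, 37, 29, 680], [412, 45, 44, 57, 913], [251, 52, 180, 196, 7687], [183, 62, 49, 145, 2755], [233, 72, 11, 19, 63], [246, 75, 26, 15, 122], [436, 76, 14, 1, 14], [225, 79, 14, 31, 163], [238, 83, 14, 11, 89], [247, 115, 12, 3, 21], [266, 149, 39, 78, 1067], [230, 154, 36, 23, 174], [247, 167, 8, 3, 13], [257, 167, 8, 4, 21], [308, 176, 9, 9, 22], [302, 181, 10, 18, 79], [284, 229, 9, 15, 74], [340, 230, 4, 7, 15], [331, 235, 7, 4, 18], [314, 256, 16, 9, 56], [207, 262, 24, 22, 226], [327, 271, 11, 3, 16], [210, 291, 21, 5, 29]]
last 0.7s [[312, 9, 28, 6, 50], [311, 14, 28, 6, 53]]
seat [[339.8 184.4]
 [334.7 235.2]]
```

```bash
python3 - <<'E'
from h import *
a=cv2.imread('pics/scene0.png')
for k in('8','11','12','13'):
    b=cv2.imread(f'pics/scene{k}.png')
    for nm,(u0,u1,v0,v1) in(('body',(329,347,222,244)),('cap+band',(327,349,226,240))):
        m=cv2.matchTemplate(b[v0-40:v1+8,u0-8:u1+12],a[v0:v1,u0:u1],cv2.TM_CCOEFF_NORMED)
        print(k,nm,[(dy,round(float(m[dy+40].max()),2),int(m[dy+40].argmax())-8) for dy in range(-26,8,2)])
# vertical profile through driver axis, before / after, and darkness at cup mouth
b=cv2.imread('pics/scene13.png')
for v in range(176,262,4): print(v,a[v,328:350:3].max(1).tolist(),b[v,328:350:3].max(1).tolist())
E
```

```text
8 body [(-26, 0.22, -4), (-24, 0.22, -4), (-22, 0.19, 3), (-20, 0.35, 6), (-18, 0.38, 6), (-16, 0.3, 5), (-14, 0.22, 6), (-12, 0.17, 6), (-10, 0.17, 1), (-8, 0.27, 0), (-6, 0.4, 0), (-4, 0.53, 0), (-2, 0.78, 0), (0, 0.99, 0), (2, 0.76, 0), (4, 0.49, 0), (6, 0.39, 1)]
8 cap+band [(-26, 0.18, -6), (-24, 0.33, -5), (-22, 0.33, -5), (-20, 0.26, -5), (-18, 0.22, 2), (-16, 0.19, 3), (-14, 0.15, 4), (-12, 0.19, 2), (-10, 0.31, 1), (-8, 0.43, 1), (-6, 0.56, 1), (-4, 0.66, 0), (-2, 0.79, 0), (0, 0.93, 0), (2, 0.78, 0), (4, 0.61, 0), (6, 0.53, 0)]
11 body [(-26, 0.32, -8), (-24, 0.3, 1), (-22, 0.46, 1), (-20, 0.52, 2), (-18, 0.53, 2), (-16, 0.67, 1), (-14, 0.7, 0), (-12, 0.48, 0), (-10, 0.32, 0), (-8, 0.27, -1), (-6, 0.24, -1), (-4, 0.14, -1), (-2, 0.06, 8), (0, 0.15, 8), (2, 0.42, -1), (4, 0.54, -1), (6, 0.52, 0)]
11 cap+band [(-26, 0.35, -8), (-24, 0.41, 12), (-22, 0.43, 1), (-20, 0.54, 1), (-18, 0.61, 1), (-16, 0.74, 0), (-14, 0.78, 0), (-12, 0.58, 0), (-10, 0.47, 0), (-8, 0.48, 0), (-6, 0.45, 0), (-4, 0.42, -1), (-2, 0.54, -1), (0, 0.69, -1), (2, 0.69, -1), (4, 0.67, -1), (6, 0.62, 8)]
12 
[... 2153 characters left out ...]
83, 74, 81, 81, 125, 116]
228 [181, 80, 105, 111, 90, 91, 225, 221] [87, 86, 89, 88, 84, 103, 226, 216]
232 [215, 82, 89, 90, 87, 77, 224, 221] [164, 127, 88, 86, 103, 158, 175, 225]
236 [87, 20, 42, 64, 51, 57, 217, 213] [55, 66, 114, 110, 55, 106, 170, 215]
240 [59, 86, 78, 75, 76, 66, 156, 186] [48, 51, 55, 53, 51, 45, 153, 187]
244 [80, 100, 89, 88, 84, 94, 125, 186] [60, 59, 51, 52, 54, 68, 129, 188]
248 [54, 53, 56, 56, 54, 53, 95, 113] [58, 56, 57, 59, 54, 52, 95, 114]
252 [55, 58, 57, 57, 52, 51, 108, 105] [54, 60, 56, 58, 55, 51, 109, 110]
256 [62, 55, 56, 58, 54, 92, 106, 104] [63, 58, 57, 55, 53, 64, 87, 105]
260 [107, 73, 74, 76, 73, 74, 65, 138] [76, 75, 76, 77, 74, 75, 69, 139]
```

```bash
python3 -c "
from workcell import env
print(env.hand_in())"
```

```text
the job is handed in; nothing more can be done
None
```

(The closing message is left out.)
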